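# Release the plate shaker's locked hold-down latch

## Task

The microplate on the bench shaker is held down by a steel latch that a small safety tab locks. Gently slide the safety tab fully home, away from the latch, until you feel its stop, then take the latch by its front bar and swing it all the way up so that it stands upright by itself with the tab left slid open. Never ram the tab or force the latch against it, leave the plate in its nest and the things around undisturbed, and let go of everything.

Things in the scene. Friction and masses are not known exactly. Their poses are not given: they have to be found in the camera images.
- shaker: Bench plate shaker, fixed: white housing spanning x -120..120, y -115..195 mm of its frame, 62 mm high; the aluminium platform on it (top at 72 mm) carries the microplate. Origin on the table, under the plate's nest; z up, -x is its front (to the robot), +y the safety tab's side.
- latch: Steel U-shaped hold-down latch: two level side arms at y -72 and +72 mm, 8 mm wide, 10 mm high, joined by the front bar. Origin on its hinge axis (along y), at (58, 0, 112) mm in the shaker's frame. Shut, its axes are the shaker's. Its front swings up and back, 0 to 1.6 rad (just past upright); the stiff hinge (0.22 N m, 2 to 4 N at the bar) holds it where left.
- latch_bar (a point): Middle of the latch's front bar, where to hold it: round, 14 mm diameter, 144 mm long along y, 153 mm from the hinge axis. Shut, its axis is 112 mm above the table, 40 mm above the platform, with 45 mm free behind it and nothing in front. It may turn in the fingers as it swings. While locked it lifts only about 2 mm, then goes hard.
- latch_ear (a point): Tip of the flat steel ear (20 mm wide in x) that sticks out of the latch's +y arm, 98 mm ahead of the hinge, to y 106 mm of the shaker's frame; this point is on its top edge. The nose under the tab reaches over the ear and so locks the latch. Neither the nose on the ear nor the tab on its stop may be loaded with more than 15 N.
- tab: Safety tab; origin at the centre of its upright grey grip, 14 (x) by 20 (y) by 30 mm (z), to be pinched across x from above or pushed. Axes are the shaker's. It starts at (-40, 130..133, 138.5) mm in the shaker's frame and slides to +y, away from the latch (friction 2 N; stays where left). Below the grip: a flat slide 18 mm wide, then the locking nose.
- tab_rail (a point): Centre of the top of the grey rail, 50 (x) by 84 mm (y), under the tab, 108 mm above the table. Inside it is the tab's firm stop. The nose's reach differs from unit to unit and is not measured: the stop comes 10 to 30 mm out from the tab's innermost place (y 130 mm), and only in the last 2 mm before the stop is the latch free.
- plate: Microplate with 96 wells, loose in its nest on the platform, 85 mm (x) by 127 mm (y) by 14.5 mm high; origin at the centre of its underside. Leave it.
- tip_box: Bystander: loose white box of pipette tips, 90 by 120 mm, 61 mm high, to the right of the shaker (-y side); origin under its centre.
- tube_rack: Bystander: loose black rack of capped tubes, 110 by 75 mm, 56 mm high, to the left of the shaker (+y side); origin under its centre.

How it is judged (in metres and radians):
On the way, in this order (a step that is already met when the one before it is completed fails the run):
1. the safety tab has been slid at least 4 mm outward while the latch is still down (distance of tab from where it was at the start of the episode above 0.004 m and angle between latch's own z axis and vertical below 0.1 rad), for 0.1 s.
2. the latch has been swung half-way up (angle between latch's own z axis and vertical above 0.7 rad), for 0.1 s.
At the end, for the whole second after the job is handed in: The latch stands raised by more than 1.2 rad (within about 20 degrees of upright) and at rest, the tab is still slid outward (its grip beyond y = 137 mm in the shaker's frame), the plate lies within 10 mm of where it was, and the robot touches nothing (angle between latch's own z axis and vertical above 1.2 rad and angular speed of latch below 0.1 rad/s and y of tab in the frame of shaker above 0.137 m and distance of plate from where it was at the start of the episode below 0.01 m).
It fails at once if the tab is pressed against its stop, or the latch is forced against the locking tab, with more than 15 N (contact force between tab and shaker above 15 N or contact force between tab and latch above 15 N).
It fails at once if a bystander is pushed more than 20 mm (distance of any of tip_box, tube_rack from where it was at the start of the episode above 0.02 m).
It also fails if it takes over 67 s, if anything falls off the work surface, if the arm or the gripper's body presses on something with over 40 N, if the wrist force passes 120 N, or if a joint passes its speed limit or range.

## Robot

A 6-joint arm with a two-finger parallel gripper is mounted at the origin on the work surface. World frame = base frame: x ahead of the robot, y to its left, z up, the work surface at z = 0. Lengths are in mm, angles in rad, forces in N, time in s.
With the tool pointing down it reaches from about 350 to 850 mm from the base axis. Payload 8.1 kg.
Tool frame: the origin (TCP) lies midway between the tips of the shut fingers; the grasp point (between the pads) lies 19 mm behind it; z points along the fingers, y is the direction in which the jaws open and shut (so a half turn about z gives the same grasp; the last joint's range is limited). The gripper opens to 85 mm and grips with 20 to 120 N. Pads are 22 mm wide; open, the fingers measure 114 mm over their backs; the gripper's body (76 mm by 85 mm) begins 54 mm behind the grasp point. The pads swing forward as they close: fully open they stand 13 mm farther back than shut.
Start: joints at [-1.215, 0.13, 1.488, -0, 1.523, -0.085], TCP at [256.018, -542.642, 231.292] pointing down, gripper open.
Joint ranges: [-2.96, 2.96], [-0.89, 2.26], [0.02, 2.5], [-1.34, 4.48], [0, 2.73], [-2.66, 2.66]. Speed limits (rad/s): [2.39, 2.39, 2.79, 3.14, 3.14, 3.14].

## Interface

Orientations are given as a rotation vector (axis times angle).
In Python, from station import get_state, cams, arm gives the robot as it stands.
- The arm moves only by the shell command python3 -m creep 'ROWS' [OPENING] [FORCE]. ROWS is JSON, a list of rows, each a list of 4 numbers: the shift along the tool's x, y, z in mm, then the turn about the tool's z in degrees. A call has 1 to 5 rows; each row shifts and turns the commanded pose from where the row before left it, along the tool's axes as they then stand; what a row does not reach is not made up. A row lasts 1/8 s, in which the tool goes at most 62.5 mm and 10.7 degrees, less where a joint would pass 70% of its speed; a pose out of reach is approached as far as the arm can. A call with a gripper value outside its range is refused whole. OPENING is the finger opening in mm, from 0 to 85.4, set as the call begins (- or left out, the last holds). The fingers move at their own pace and stop on an object; FORCE is the grip in N (left out, the last holds). Time passes only in rows, so rows that do not move let the fingers close. It gives the time, the measured TCP pose, the force and the opening at its end, in the units of the state.
- get_state(): the state, without advancing time (a new reading comes with each control period).
- cams.grab_frame(name): name is "scene" or "side" or "wrist"; returns the picture (384x512x3 uint8, blue, green, red); there is no depth.
- cams.camera_params(name): a dict with "camera_matrix" (3x3 intrinsics, pixels), "R" (3x3) and "t" (3): a world point X has camera coordinates R X + t; the wrist camera has in their place "mount" (4x4, takes a point from camera to tool coordinates, whose origin is the TCP and whose axes are the flange's). Camera axes: x right, y down, z forward; pixel columns grow to the right and rows downward; lengths in mm; the calibration is good to about 2 mm. A picture is of the moment at which its call begins: read the wrist's pose just before it. camera_params takes no time and is no camera call.
- arm.finish_job(): hands the job in, once; it reports no verdict.
The state is a dict: "time_s": time; "joints": joint angles; "joint_vel": joint speeds; "joint_efforts": joint torques, N m; "ee_pos": TCP position; "ee_rot": TCP orientation; "force": force on the tool from outside, world axes, zero at the start; "torque": the same for the moment, N m; "finger_gap": finger opening in mm.
Only numpy, scipy, OpenCV 4.12 (cv2) and the standard library are available. Lean on these libraries where they do the work, as an engineer would, in place of code of your own. Each camera call takes 0.05 s, during which the arm holds its last target. There are 200 camera calls.

## Working session

There is one attempt and no reset: what is moved stays moved. The work goes in short steps, Python scripts to look and compute and a shell command to move; the robot and the scene stay as the last step left them, time stands still between calls to the robot, and variables do not carry over. Pictures are saved under pics/ and viewed, about 8 in all and at most 12, crops included, and the job is handed in when it is done.

```bash
ls; mkdir -p pics; python3 - <<'E'
from station import get_state,cams
import cv2,numpy as np
s=get_state();print(s)
a=cams.grab_frame("scene");b=cams.grab_frame("side")
cv2.imwrite("pics/scene.png",cv2.resize(a,(800,600),interpolation=cv2.INTER_CUBIC));cv2.imwrite("pics/side.png",cv2.resize(b,(800,600),interpolation=cv2.INTER_CUBIC))
for n in("scene","side","wrist"):print(n,cams.camera_params(n))
E
```

```text
pics
{'time_s': 0.0, 'joints': array([-1.21540514e+00,  1.31112190e-01,  1.48927073e+00, -1.34134386e-05,
        1.52298274e+00, -8.54012475e-02]), 'joint_vel': array([-0.0014966 , -0.00012724,  0.00159947,  0.00069192, -0.00061073,
        0.00093109]), 'joint_efforts': array([-8.33930935e-04, -5.69396925e+01, -5.00557995e+01, -4.01201760e-04,
        1.45875185e-02,  2.65619974e-06]), 'ee_pos': array([ 255.82194057, -542.13755015,  230.27836567]), 'ee_rot': array([-3.06388751e+00, -6.86420588e-01,  3.95456245e-04]), 'force': array([ 0.4308525 ,  0.26620831, -0.59807402]), 'torque': array([-0.03481005, -0.03830046, -0.00316529]), 'finger_gap': 85.13587000196802}
scene {'camera_matrix': array([[391.42714781,   0.        , 260.43805036],
       [  0.        , 391.42714781, 195.53832605],
       [  0.        ,   0.        ,   1.        ]]), 'R': array([[-0.25002399,  0.96817704,  0.01101044],
       [ 0.63807125,  0.17330856, -0.75021945],
       [-0.72825345, -0.18054741, -0.66109723]]), 't': array([ 156.07360229, -308.8488816 , 1353.41510695])}
side {'camera_matrix': array([[381.940
[... 176 characters left out ...]
2, -0.00525412],
       [-0.15870913,  0.60432168, -0.78077315],
       [ 0.20645042, -0.75300236, -0.62479251]]), 't': array([563.09461811, 177.77040496, 702.80109934])}
wrist {'camera_matrix': array([[268.81177002,   0.        , 258.6650199 ],
       [  0.        , 268.81177002, 187.92441065],
       [  0.        ,   0.        ,   1.        ]]), 'mount': array([[-3.76178595e-04, -9.56997330e-01, -2.90096482e-01,
         7.44206190e+01],
       [ 9.99999544e-01, -1.05281832e-04, -9.49422031e-04,
         2.54883555e-01],
       [ 8.78052459e-04, -2.90096707e-01,  9.56996933e-01,
        -1.42661880e+02],
       [ 0.00000000e+00,  0.00000000e+00,  0.00000000e+00,
         1.00000000e+00]])}
```

View pics/scene.png

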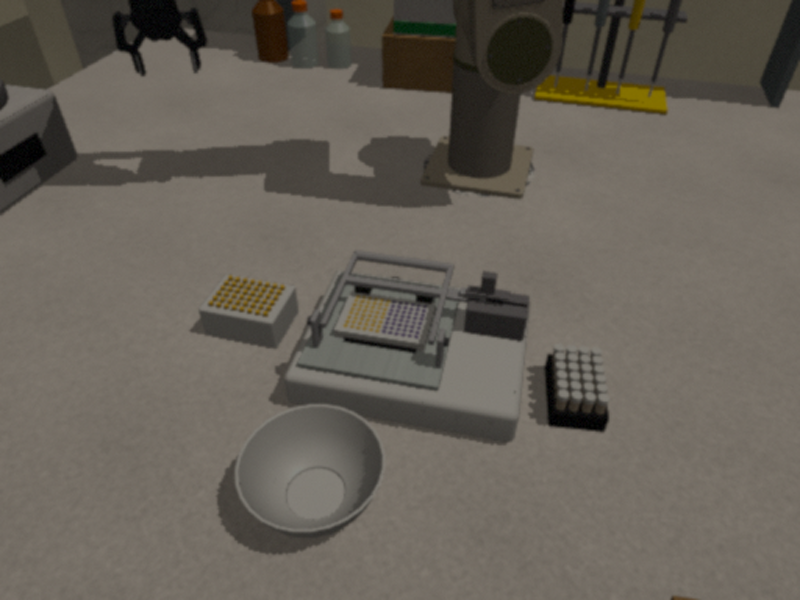

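View pics/side.png

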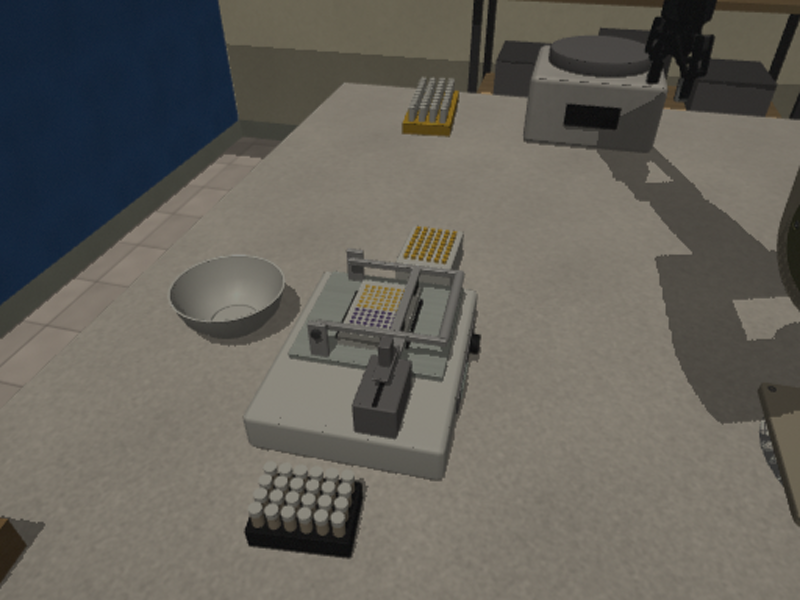

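The scene view shows the shaker ahead of the base, with the latch's front bar from about (355,256) to (453,266), the tab grip at (489,283) and the rail at (497,310). In the side view the grip is at (386,348), the rail at (383,395), and the bar runs from (462,272) to (447,348). I'll zoom in on both.

```bash
python3 - <<'E'
import cv2,numpy as np
from station import cams
a=cams.grab_frame("scene");b=cams.grab_frame("side")
cv2.imwrite("pics/a.png",a);cv2.imwrite("pics/b.png",b)
f=lambda i,x,y:cv2.convertScaleAbs(cv2.resize(i[y:y+120,x:x+160],(800,600),interpolation=cv2.INTER_CUBIC),alpha=1.5)
cv2.imwrite("pics/az.png",f(a,185,155));cv2.imwrite("pics/bz.png",f(b,155,150))
E
```

```text
(no output)
```

View pics/az.png

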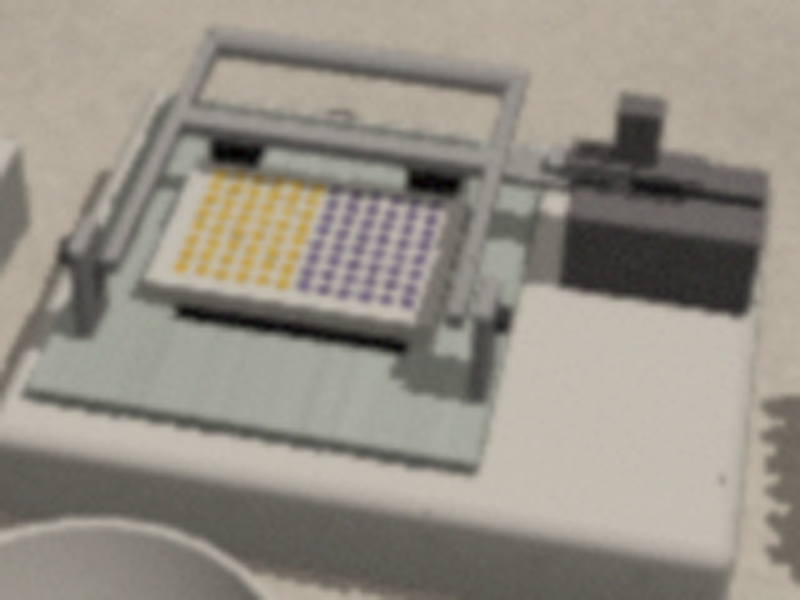

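View pics/bz.png

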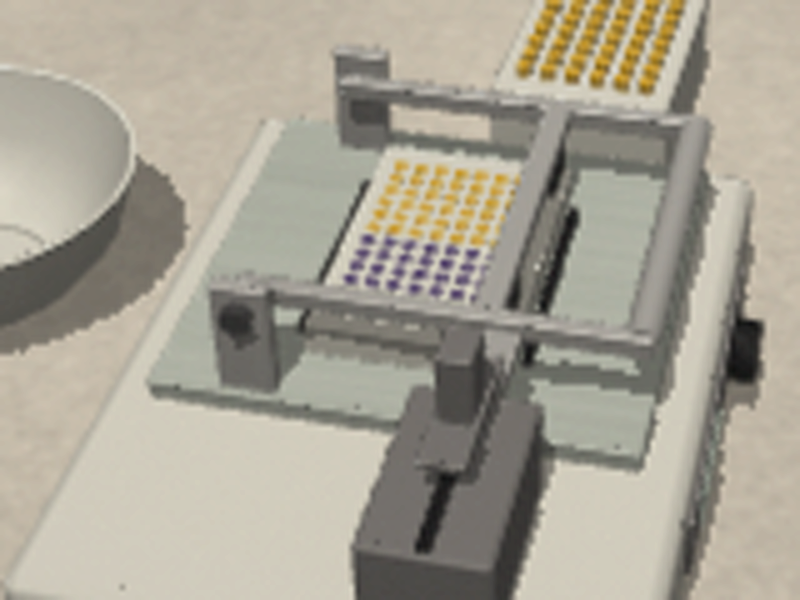

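The bar, ear/locking crossbar, grip and rail are clear in both crops. In az the bar ends are (210,40) and (522,78), and the grip top is at (642,100). In bz the bar ends are (697,122) and (650,338), and the grip top is at (463,338).

```bash
cat > h.py <<'E'
import numpy as np
from station import cams,get_state
from scipy.spatial.transform import Rotation as Ro
def proj(n,X):
    c=cams.camera_params(n);p=c["camera_matrix"]@(c["R"]@X+c["t"]);return p[:2]/p[2]
def sh(p,q):  # shaker->world ; p=x,y,yaw
    c,s=np.cos(p[2]),np.sin(p[2]);return np.array([p[0]+c*q[0]-s*q[1],p[1]+s*q[0]+c*q[1],q[2]])
E
python3 - <<'E'
from h import *
from scipy.optimize import least_squares
O={"scene":(185,155),"side":(155,150)}
D=[("scene",(210,40),(-95,-72,112)),("scene",(522,78),(-95,72,112)),("scene",(642,100),(-40,131.5,153.5)),
("side",(697,122),(-95,-72,112)),("side",(650,338),(-95,72,112)),("side",(463,338),(-40,131.5,153.5))]
px=[np.array(u)/5-.4+O[n] for n,u,_ in D]
f=lambda p:np.concatenate([proj(n,sh(p,q))-u for (n,_,q),u in zip(D,px)])
r=least_squares(f,[500,0,0]);print(r.x,np.round(r.fun.reshape(-1,2),2))
for q in [(-95,0,112),(-40,131.5,138.5),(-40,106,112),(58,0,112)]:print(q,sh(r.x,q).round(1))
# triangulate grip top & bar independently
for i,j in((0,3),(1,4),(2,5)):
    g=least_squares(lambda X:np.r_[proj("scene",X)-px[i],proj("side",X)-px[j]],[450,0,110.]);print(g.x.round(1))
E
```

```text
[ 6.13050875e+02 -3.17332841e+01  4.97721455e-02] [[ 0.59 -0.6 ]
 [-1.12 -0.11]
 [ 0.13 -0.78]
 [-0.19  0.42]
 [-0.94  0.28]
 [ 0.25  0.01]]
(-95, 0, 112) [518.2 -36.5 112. ]
(-40, 131.5, 138.5) [566.6  97.6 138.5]
(-40, 106, 112) [567.8  72.1 112. ]
(58, 0, 112) [671.  -28.8 112. ]
[ 522.  -110.2  111.1]
[513.2  36.8 112.9]
[567.4  97.2 152.6]
```

```bash
python3 -m creep '[[0,0,0,-9.6],[0,0,0,-9.6],[0,0,0,-9.6],[0,0,0,-9.6],[0,0,0,-9.6]]' 0 20
python3 -m creep '[[0,0,0,-9.8],[0,0,0,-9.8],[49.4,28.5,0,0],[49.4,28.5,0,0],[49.4,28.5,0,0]]'
python3 -m creep '[[49.4,28.5,0,0],[49.4,28.5,0,0],[49.4,28.5,0,0],[49.4,28.5,0,0],[49.4,28.5,0,0]]'
python3 -m creep '[[49.4,28.5,0,0],[49.4,28.5,0,0],[49.4,28.5,0,0],[49.4,28.5,0,0],[0,0,0,0]]'
cat >>h.py <<'E'
P=[613.05,-31.73,0.0498]
def inv(X,p=P):
    c,s=np.cos(p[2]),np.sin(p[2]);d=np.array(X)-[p[0],p[1],0];return np.array([c*d[0]+s*d[1],-s*d[0]+c*d[1],d[2]])
def show():
    s=get_state();R=Ro.from_rotvec(s["ee_rot"]).as_matrix()
    print("t",s["time_s"],"tcp shaker",inv(s["ee_pos"]).round(2),"toolx deg",np.degrees(np.arctan2(R[1,0],R[0,0])).round(2),"F",s["force"].round(2),"gap",round(s["finger_gap"],1));return s,R
E
python3 - <<'E'
from h import *
import cv2
s,R=show();i=cams.grab_frame("wrist")
c=cams.camera_params("wrist");M=c["mount"];T=np.eye(4);T[:3,:3]=R;T[:3,3]=s["ee_pos"]
W=np.linalg.inv(T@M)
def pw(X):
    q=W@np.r_[X,1];q=c["camera_matrix"]@q[:3];return q[:2]/q[2]
cv2.imwrite("pics/wraw.png",i)
big=cv2.convertScaleAbs(cv2.resize(i,(800,600),interpolation=cv2.INTER_CUBIC),alpha=1.3)
for q in[(-47,121.5,153.5),(-33,121.5,153.5),(-33,141.5,153.5),(-47,141.5,153.5),(-95,72,112),(-95,0,112),(-40,106,112)]:
    u=pw(sh(P,q))*800/512;print(q,u.round());cv2.drawMarker(big,tuple(int(v) for v in u),(0,0,255),0,10,1)
cv2.imwrite("pics/w1.png",big)
E
```

```text
time_s: 0.82
ee_pos: [256.0, -542.5, 231.0]
ee_rot: [-2.516, -1.881, -0.0]
force: [1.1, 0.3, -0.4]
finger_gap: 0.3
time_s: 1.45
ee_pos: [334.4, -388.8, 231.0]
ee_rot: [-2.166, -2.275, -0.0]
force: [0.9, -0.6, -0.1]
finger_gap: -0.1
time_s: 2.08
ee_pos: [464.6, -134.8, 231.4]
ee_rot: [2.165, 2.276, 0.0]
force: [0.5, 0.2, 0.5]
finger_gap: -0.2
time_s: 2.7
ee_pos: [568.6, 70.1, 230.5]
ee_rot: [-2.159, -2.28, 0.0]
force: [0.4, -0.4, -0.0]
finger_gap: 0.1
t 2.7 tcp shaker [-39.37 103.91 230.46] toolx deg 93.12 F [ 0.41 -0.39 -0.04] gap 0.1
(-47, 121.5, 153.5) [389. 276.]
(-33, 121.5, 153.5) [415. 276.]
(-33, 141.5, 153.5) [416. 239.]
(-47, 141.5, 153.5) [389. 239.]
(-95, 72, 112) [320. 332.]
(-95, 0, 112) [326. 425.]
(-40, 106, 112) [403. 283.]
```

View pics/w1.png

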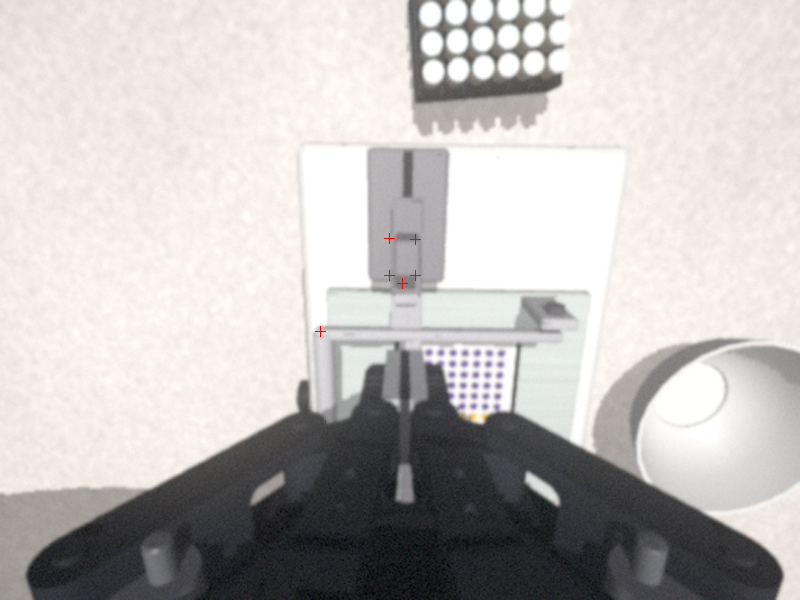

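The wrist view agrees: the overlaid grip corners fall on the grip at about (389–416, 239–276), and the bar's end is at (320,332). Next I back off 4 mm and descend beside the grip.

```bash
python3 -m creep '[[-4,0,26,0],[0,0,35,0],[0,0,25,0],[0,0,10,0],[0,0,0,0]]'; python3 -c "from h import *;show()"
cat > gate.py <<'E'
# look only: exit 1 when the push force along shaker y exceeds limit (argv1) vs. free baseline (argv2)
import sys;from h import *
s=get_state();f=-(s["force"]@[-np.sin(P[2]),np.cos(P[2]),0])
print(round(inv(s["ee_pos"])[1],2),"push",round(f,2));sys.exit(f>float(sys.argv[1]))
E
python3 -m creep '[[2,0,0,0]]' >/dev/null;python3 gate.py 2.5
```

```text
time_s: 3.38
ee_pos: [567.8, 61.6, 135.1]
ee_rot: [-2.166, -2.275, 0.001]
force: [-0.3, -0.0, -0.3]
finger_gap: -0.0
t 3.375 tcp shaker [-40.57  95.5  135.09] toolx deg 92.8 F [-0.33 -0.01 -0.33] gap -0.0
97.91 push -0.35False
```

```bash
sed -i 's/sys.exit(f>float(sys.argv\[1\]))/sys.exit(int(f>float(sys.argv[1])))/' gate.py
python3 -m creep '[[2,0,0,0],[2,0,0,0],[2,0,0,0],[2,0,0,0],[0,0,0,0]]' >/dev/null;python3 gate.py 9
g(){ python3 gate.py 1.3; }
python3 -m creep '[[0.5,0,0,0]]' >/dev/null; g && python3 -m creep '[[0.5,0,0,0]]' >/dev/null && g && python3 -m creep '[[0.5,0,0,0]]' >/dev/null && g && python3 -m creep '[[0.5,0,0,0]]' >/dev/null && g && python3 -m creep '[[0.5,0,0,0]]' >/dev/null && g && python3 -m creep '[[0.5,0,0,0]]' >/dev/null && g && python3 -m creep '[[0.5,0,0,0]]' >/dev/null && g && python3 -m creep '[[0.5,0,0,0]]' >/dev/null && g && python3 -m creep '[[0.5,0,0,0]]' >/dev/null && g && python3 -m creep '[[0.5,0,0,0]]' >/dev/null && g
```

```text
106.53 push 0.05
106.8 push 0.25
107.3 push 0.24
107.81 push -0.55
108.34 push -0.05
108.83 push 0.18
109.38 push 0.35
109.79 push 1.3
```

```bash
g(){ python3 gate.py 4.5; }
python3 -m creep '[[0.25,0,0,0]]' >/dev/null; g && python3 -m creep '[[0.25,0,0,0]]' >/dev/null && g && python3 -m creep '[[0.25,0,0,0]]' >/dev/null && g && python3 -m creep '[[0.25,0,0,0]]' >/dev/null && g && python3 -m creep '[[0.5,0,0,0]]' >/dev/null && g && python3 -m creep '[[0.5,0,0,0],[0.5,0,0,0]]' >/dev/null && g && python3 -m creep '[[0.5,0,0,0],[0.5,0,0,0]]' >/dev/null && g && python3 -m creep '[[0.5,0,0,0],[0.5,0,0,0]]' >/dev/null && g && python3 -m creep '[[0.5,0,0,0]]' >/dev/null && g && python3 -m creep '[[0,0,0,0]]' >/dev/null && g
```

```text
109.79 push 2.87
110.05 push 2.35
110.4 push 1.56
110.71 push 2.4
111.28 push 2.08
112.36 push 1.51
113.36 push 2.67
114.33 push 2.44
114.86 push 1.37
114.88 push 1.76
```

```bash
g(){ python3 gate.py 4.2; }
python3 -m creep '[[0.5,0,0,0],[0.5,0,0,0],[0.5,0,0,0],[0.5,0,0,0]]' >/dev/null; g && python3 -m creep '[[0.25,0,0,0]]' >/dev/null && g && python3 -m creep '[[0.25,0,0,0]]' >/dev/null && g && python3 -m creep '[[0.25,0,0,0]]' >/dev/null && g && python3 -m creep '[[0.25,0,0,0]]' >/dev/null && g && python3 -m creep '[[0.25,0,0,0]]' >/dev/null && g && python3 -m creep '[[0.25,0,0,0]]' >/dev/null && g && python3 -m creep '[[0.25,0,0,0]]' >/dev/null && g && python3 -m creep '[[0.25,0,0,0]]' >/dev/null && g && python3 -m creep '[[0.25,0,0,0]]' >/dev/null && g && python3 -m creep '[[0.25,0,0,0]]' >/dev/null && g && python3 -m creep '[[0.25,0,0,0]]' >/dev/null && g && python3 -m creep '[[0.25,0,0,0]]' >/dev/null && g && python3 -m creep '[[0.25,0,0,0]]' >/dev/null && g && python3 -m creep '[[0.25,0,0,0]]' >/dev/null && g && python3 -m creep '[[0.25,0,0,0]]' >/dev/null && g && python3 -m creep '[[0.25,0,0,0]]' >/dev/null && g
```

```text
116.84 push 1.28
117.1 push 1.69
117.32 push 2.24
117.59 push 3.15
117.83 push 2.78
118.07 push 2.71
118.31 push 3.18
118.57 push 3.38
118.83 push 2.11
119.09 push 2.29
119.33 push 1.76
119.55 push 1.54
119.81 push 1.87
120.1 push 1.07
120.33 push 1.03
120.56 push 2.0
120.84 push 1.64
```

```bash
g(){ python3 gate.py 4.2; }
g && python3 -m creep '[[0.25,0,0,0]]' >/dev/null && g && python3 -m creep '[[0.25,0,0,0]]' >/dev/null && g && python3 -m creep '[[0.25,0,0,0]]' >/dev/null && g && python3 -m creep '[[0.25,0,0,0]]' >/dev/null && g && python3 -m creep '[[0.25,0,0,0]]' >/dev/null && g && python3 -m creep '[[0.25,0,0,0]]' >/dev/null && g && python3 -m creep '[[0.25,0,0,0]]' >/dev/null && g && python3 -m creep '[[0.25,0,0,0]]' >/dev/null && g && python3 -m creep '[[0.25,0,0,0]]' >/dev/null && g && python3 -m creep '[[0.25,0,0,0]]' >/dev/null && g && python3 -m creep '[[0.25,0,0,0]]' >/dev/null && g && python3 -m creep '[[0.25,0,0,0]]' >/dev/null && g && python3 -m creep '[[0.25,0,0,0]]' >/dev/null && g && python3 -m creep '[[0.25,0,0,0]]' >/dev/null && g && python3 -m creep '[[0.25,0,0,0]]' >/dev/null && g && python3 -m creep '[[0.25,0,0,0]]' >/dev/null && g; python3 -c "from h import *;show()"
```

```text
120.84 push 1.64
121.06 push 2.67
121.31 push 1.95
121.57 push 1.0
121.85 push 1.55
122.07 push 1.74
122.34 push 2.22
122.59 push 1.26
122.77 push 3.32
122.85 push 3.34
122.95 push 4.62
t 10.375 tcp shaker [-40.02 122.95 135.33] toolx deg 92.85 F [ 1.68 -4.54  0.1 ] gap -0.1
```

```bash
g(){ python3 gate.py 6; }
python3 -m creep '[[0.25,0,0,0]]' >/dev/null; g && python3 -m creep '[[0.25,0,0,0]]' >/dev/null && g && python3 -m creep '[[0.25,0,0,0]]' >/dev/null && g
```

```text
123.04 push 5.8
123.07 push 6.76
```

The stop is felt: the position stalls at 123.0 while the force climbs to 6.8 N (about 5 N net). I retract, then go above the bar.

```bash
python3 -m creep '[[-3,0,0,0],[-3,0,-10,0],[0,0,-20,0],[-40,-15,0,0],[-40,-20,0,0]]' 40 20
python3 -m creep '[[-37,-20,0,0],[0,0,0,0]]'
python3 - <<'E'
from h import *
import cv2
s,R=show();i=cams.grab_frame("wrist")
c=cams.camera_params("wrist");M=c["mount"];T=np.eye(4);T[:3,:3]=R;T[:3,3]=s["ee_pos"]
W=np.linalg.inv(T@M)
def pw(X):
    q=W@np.r_[X,1];q=c["camera_matrix"]@q[:3];return q[:2]/q[2]
big=cv2.convertScaleAbs(cv2.resize(i,(800,600),interpolation=cv2.INTER_CUBIC),alpha=1.2)
for q in[(-47,133.5,153.5),(-33,133.5,153.5),(-33,153.5,153.5),(-95,72,112),(-95,30,112),(-95,0,112),(-40,106,112)]:
    u=pw(sh(P,q))*800/512;print(q,u.round());cv2.drawMarker(big,tuple(int(v) for v in u),(0,0,255),0,10,1)
cv2.imwrite("pics/w2.png",big)
E
```

```text
time_s: 11.25
ee_pos: [537.0, 1.9, 167.6]
ee_rot: [2.162, 2.276, 0.003]
force: [-0.4, -0.6, 0.1]
finger_gap: 39.8
time_s: 11.5
ee_pos: [517.9, -37.8, 167.2]
ee_rot: [2.168, 2.272, 0.001]
force: [1.4, 0.6, 0.1]
finger_gap: 40.4
t 11.5 tcp shaker [-95.3   -1.31 167.21] toolx deg 92.68 F [1.41 0.57 0.09] gap 40.4
(-47, 133.5, 153.5) [555. -36.]
(-33, 133.5, 153.5) [599. -37.]
(-33, 153.5, 153.5) [ 608. -115.]
(-95, 72, 112) [403. 168.]
(-95, 30, 112) [403. 259.]
(-95, 0, 112) [404. 318.]
(-40, 106, 112) [531.  85.]
```

View pics/w2.png

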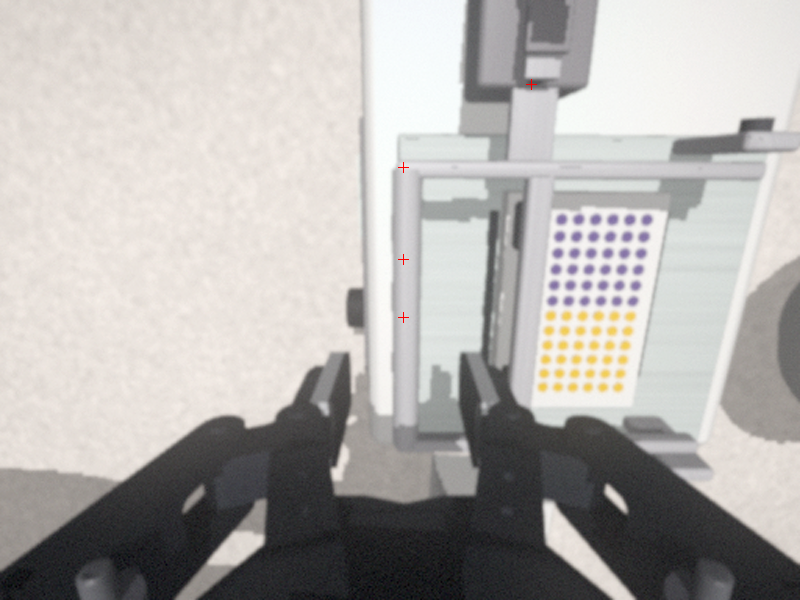

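The wrist picture shows the bar as a vertical strip at column ~407 (predicted 403, about 1.5 mm further +x), centred between the fingers at 345 and 465. The ear and crossbar are well clear behind. I descend straddling it and close.

```bash
python3 -m creep '[[0,1,20,0],[0,0,20,0],[0,0,20,0],[0,0,13,0],[0,0,0,0]]'
python3 -m creep '[[0,0,0,0],[0,0,0,0],[0,0,0,0],[0,0,0,0],[0,0,0,0]]' 8 20;  python3 -c "from h import *;show()"
```

```text
time_s: 12.18
ee_pos: [518.7, -34.9, 91.7]
ee_rot: [-2.164, -2.276, 0.001]
force: [0.6, 1.3, 0.1]
finger_gap: 40.1
time_s: 12.8
ee_pos: [518.8, -35.6, 93.4]
ee_rot: [-2.165, -2.276, 0.001]
force: [-6.4, 0.4, 5.2]
finger_gap: 13.3
t 12.8 tcp shaker [-94.33   0.79  93.39] toolx deg 92.85 F [-6.42  0.43  5.18] gap 13.3
```

Gripped (gap 13.3 mm). I lift gently first to check it is unlocked.

```bash
cat > zg.py <<'E'
import sys;from h import *
s=get_state();x=inv(s["ee_pos"]);print(x.round(1),s["force"].round(1));sys.exit(int(s["force"][2]<-float(sys.argv[1])))
E
g(){ python3 zg.py 8; }
python3 -m creep '[[0,0,-0.7,0]]' >/dev/null; g && python3 -m creep '[[0,0,-0.7,0]]' >/dev/null && g && python3 -m creep '[[0,0,-0.7,0]]' >/dev/null && g && python3 -m creep '[[0,0,-0.7,0]]' >/dev/null && g && python3 -m creep '[[0,0,-0.7,0]]' >/dev/null && g && python3 -m creep '[[0,0,-0.7,0]]' >/dev/null && g && python3 -m creep '[[0,0,-0.7,0]]' >/dev/null && g&& python3 -m creep '[[0,0.3,-0.7,0]]' >/dev/null && g&& python3 -m creep '[[0,0,-0.7,0]]' >/dev/null && g&& python3 -m creep '[[0,0.3,-0.7,0]]' >/dev/null && g
```

```text
[-94.4   0.8  93.6] [-3.  -0.5 -1.7]
[-94.4   0.8  93.7] [-3.2  0.1 -3.6]
[-94.4   0.8  94.2] [-2.  -0.3 -2.9]
[-94.4   0.9  94.9] [-3.6 -0.8 -2.1]
[-94.4   0.9  95.6] [-4.3  0.2 -3.8]
[-94.3   0.8  96.3] [-3.6  0.3 -3.5]
[-94.4   0.8  97. ] [-3.8 -0.1 -3.9]
[-94.3   0.8  97.6] [-5.  -0.1 -3.1]
[-94.3   0.9  98.3] [-5.2  0.2 -2.6]
[-94.3   0.8  98.9] [-6.5 -0.  -4.8]
```

It's free: lifted 5.5 mm at a steady 3–4 N. Now I follow the arc about the hinge.

```bash
g(){ python3 zg.py 15; }
python3 -m creep '[[0,0.8,-4.5,0],[0,0.8,-4.7,0],[0,1,-7.6,0],[0,1.3,-7.5,0]]' >/dev/null; g && python3 -m creep '[[0,1.7,-7.4,0],[0,2.1,-7.4,0],[0,2.5,-7.2,0],[0,2.7,-7.2,0]]' >/dev/null && g && python3 -m creep '[[0,3.2,-7.0,0],[0,3.5,-6.8,0],[0,3.9,-6.6,0],[0,4.1,-6.4,0]]' >/dev/null && g && python3 -m creep '[[0,0,0,0]]' >/dev/null && g
```

```text
[-91.8   0.9 122.7] [-11.7  -0.8  -1.2]
[-83.6   0.8 152.1] [-17.9  -1.2   3.2]
[-69.8   0.7 179.9] [-30.1  -1.2  15.1]
[-69.    0.6 181. ] [-29.4  -0.7  19.1]
```

The force has grown radially outward (-29, +19): the tool runs inside the true arc. I relax outward and watch.

```bash
g(){ python3 zg.py 15; }
python3 -m creep '[[0,-0.8,-0.5,0]]' >/dev/null; g;  python3 -m creep '[[0,-0.8,-0.5,0]]' >/dev/null; g;python3 -m creep '[[0,-0.8,-0.5,0],[0,0,0,0]]' >/dev/null; g; python3 -c "
from h import *
s,_=show();print(s['torque'])"
```

```text
[-69.2   0.6 181.1] [-20.4  -0.8   9.7]
[-69.2   0.6 181.3] [-12.8  -0.7   3.9]
[-68.9   0.6 181.7] [-10.4  -0.9   3.6]
t 16.175 tcp shaker [-68.93   0.63 181.73] toolx deg 92.85 F [-10.38  -0.85   3.57] gap 13.2
[-0.11201451  1.72342919 -0.01263806]
```

```bash
g(){ python3 zg.py 15; }
python3 -m creep '[[0,4.6,-6.9,0],[0,5.1,-6.5,0]]' >/dev/null; g && python3 -m creep '[[0,5.1,-5.7,0],[0,5.4,-5.5,0]]' >/dev/null && g
```

```text
[-59.3   0.6 195.4] [-10.6  -1.3   5.1]
[-48.8   0.5 207.4] [-14.4  -0.9  10.5]
```

```bash
g(){ python3 zg.py 15; }
python3 -m creep '[[0,5.2,-5.6,0],[0,5.6,-5.2,0]]' >/dev/null; g && python3 -m creep '[[0,6.0,-4.7,0],[0,6.3,-4.4,0]]' >/dev/null && g
```

```text
[-37.2   0.4 218.5] [-9.8  0.   6.4]
[-24.4   0.3 227.9] [-9.5 -0.7  8.1]
```

```bash
g(){ python3 zg.py 15; }
python3 -m creep '[[0,6.5,-4.1,0],[0,6.7,-3.7,0]]' >/dev/null; g && python3 -m creep '[[0,6.9,-3.2,0],[0,7.1,-3.0,0]]' >/dev/null && g&& python3 -m creep '[[0,7.2,-2.5,0],[0,7.3,-2.2,0]]' >/dev/null && g
```

```text
[-11.    0.3 235.4] [-7.6 -1.2  6.3]
[3.200e+00 2.000e-01 2.416e+02] [-4.7 -1.3  5.1]
[1.770e+01 1.000e-01 2.459e+02] [-3.7 -4.1  3.7]
```

```bash
g(){ python3 zg.py 15; }
python3 -m creep '[[0,7.4,-1.9,0],[0,7.5,-1.5,0]]' >/dev/null; g && python3 -m creep '[[0,7.5,-1.2,0],[0,7.3,-0.9,0],[0,0,0,0]]' >/dev/null && g
```

```text
[3.250e+01 1.000e-01 2.486e+02] [-3.6 -4.4  2.6]
[4.79e+01 1.00e-01 2.51e+02] [ 0.3 -4.1  4.8]
```

Near upright (~1.5 rad). Release and rise straight up.

```bash
python3 -m creep '[[0,0,0,0],[0,0,0,0],[0,0,0,0]]' 40 | tail -2
python3 -m creep '[[0,0,-15,0],[0,0,-25,0],[0,0,-30,0],[0,0,-30,0],[0,0,0,0]]'
python3 - <<'E'
from h import *
import cv2
s,_=show()
a=cams.grab_frame("scene");b=cams.grab_frame("side")
f=lambda i,x,y:cv2.convertScaleAbs(cv2.resize(i[y:y+180,x:x+120],(400,600),interpolation=cv2.INTER_CUBIC),alpha=1.5)
cv2.imwrite("pics/end.png",np.hstack([f(a,220,110),f(b,185,110)]))
o=[]
for n,x,y,k in(("scene",220,110,0),("side",185,110,400)):
  for q in((58-153*.07,-72,112+153),(58-153*.07,72,265),(-40,143.5,153.5)):
    u=(proj(n,sh(P,q))-[x,y])*600/180;print(n,q,u.round()+[k,0])
E
```

```text
force: [0.0, -0.6, -0.5]
finger_gap: 40.0
time_s: 19.55
ee_pos: [660.7, -28.7, 354.9]
ee_rot: [2.161, 2.272, 0.007]
force: [0.7, -0.2, 0.5]
finger_gap: 40.5
t 19.55 tcp shaker [ 47.75   0.67 354.94] toolx deg 92.86 F [ 0.69 -0.19  0.55] gap 40.5
scene (47.29, -72, 265) [-57.  99.]
scene (47.29, 72, 265) [203. 132.]
scene (-40, 143.5, 153.5) [330. 215.]
side (47.29, -72, 265) [538. -27.]
side (47.29, 72, 265) [462.  91.]
side (-40, 143.5, 153.5) [603. 373.]
```

View pics/end.png

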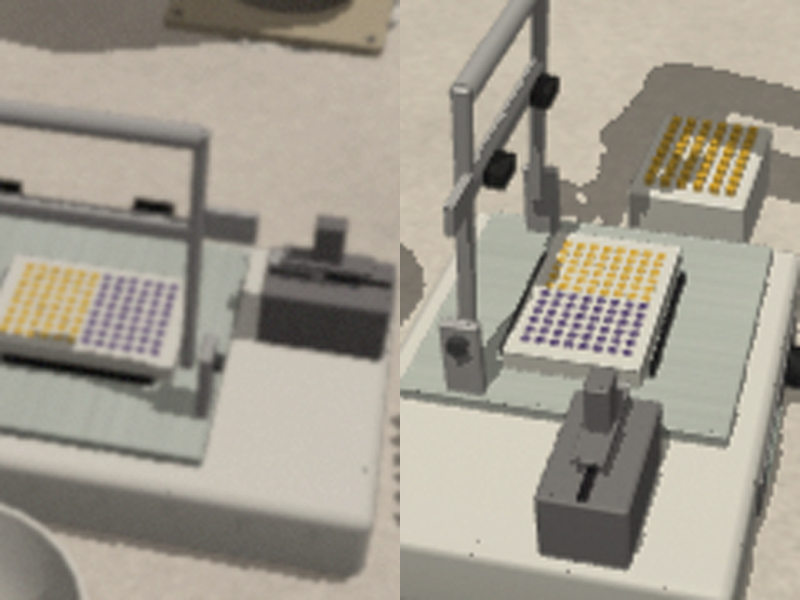

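The final picture shows the latch upright. Its bar end is at (203,132) in the scene half and (462,91) in the side half, exactly as predicted for 1.5 rad. The grip is at (330,218)/(601,373), as predicted for y 143.5 mm. The plate is in its nest and the gripper is clear.

```bash
python3 -c "from station import arm;print(arm.finish_job())"
```

```text
the job is handed in; nothing more can be done
None
```

The job is done and handed in at about 19.7 s. The latch stands upright by itself, the tab is left slid open, and the gripper is holding nothing.

- **Tab:** I pushed it outward with the closed fingers in 0.25 mm steps near the end. Its stop came about 13 mm out; the push peaked at 6.8 N against the 15 N limit, roughly 2 N of it sliding friction.
- **Latch:** A gentle test lift of 5.5 mm took a steady 3–5 N, so it was unlocked. I then swung the bar to about 1.5 rad, let go and rose 100 mm clear.
- **Last checks:** In both camera views the bar matches the position predicted for 1.5 rad, and the tab matches y ≈ 143.5 mm (137 mm needed). The plate is still in its nest by eye, the tip box looks undisturbed, and the wrist force is back near zero. The tube rack was out of the last picture, but the arm never went near it.
- **What disagreed:** Part-way up, my planned arc was about 3 mm off and the wrist force rose to about 34 N, pulling along the latch arms. I corrected it by moving outward, and it stayed below about 18 N from then on.

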